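# Dipstick check of a gear unit's oil level

### The job

Check the oil in the film-drive gear unit: pick the wiped dipstick off the drip tray, push it gently down the unit's dipstick tube until its collar sits flat on the tube's mouth, then draw it right out again. Finish while still holding it up for reading, without putting it down or letting go: rod level and still in the gripper, at least a hand's breadth (100 mm) above the bench, its tip over the drip tray so that nothing drips on the mat. Leave the bottle, the spanner and the film core alone.

Things in the scene. Friction and masses are not known exactly. Their poses are not given: they have to be found in the camera images.
- dipstick: Loose dipstick, about 70 g: straight steel rod 7 mm thick with a rounded tip and two oil marks near it, aluminium stop collar (disc 30 mm across), round black plastic handle 18 mm thick. Origin: centre of the collar's stop face; +x along the rod to the handle. Tip at x = -150 mm, collar 0 to 6, handle 6 to 68, mass centre about -38. It starts level on the tray, axis 33.5 mm above the bench.
- dipstick_tip (a point): The very tip of the dipstick's rod, 150 mm from the dipstick's origin along its -x.
- dipstick_tube: Fixed steel guide tube on the gear unit's front. Origin: centre of its mouth, 155 mm above the bench. +z is its axis, pointing up and out of the mouth, 45 degrees from vertical. Bore 13 mm across, 156 mm long, belled to 21 mm at the mouth; rim 27 mm across. It stands 64 mm out of the housing. The dipstick slides in freely by its 150 mm until the collar stops on the rim.
- gear_unit: Fixed grey gear unit with motor. Origin: on the bench under the centre of the tube's mouth; +x is the level direction in which the tube leans out. Housing from x = -45 to -175 mm, 120 mm wide in y, 165 mm high (plug on top to 177); the motor reaches along +y to 214 mm, its terminal box 169 mm high; a shaft stub reaches to y = -124 mm.
- drip_tray: Fixed blue plastic tray 180 mm (x) by 160 mm (y), 40 mm high, walls 4 mm. Origin: centre of its underside. Two open notches at y = 0, 9 mm wide and 10 mm deep, in the +x end wall and in a rib at x = -30 mm, carry the dipstick's rod: it starts along the tray's x axis, with collar and handle outside beyond the +x wall, free all round.
- oil_bottle: Bystander: white bottle, 62 mm in diameter, 170 mm high, standing. Origin: centre of its underside.
- spanner: Bystander: steel spanner lying flat on the bench.
- film_core: Bystander: white plastic film core (ring), 84 mm in diameter, 45 mm high, standing on end. Origin: centre of its underside.

How it is judged (in metres and radians):
On the way, in this order (a step that is already met when the one before it is completed fails the run):
1. the dipstick is fully home: collar flat on the mouth of the tube (z of dipstick in the frame of dipstick_tube below 0.0035 m and x of dipstick in the frame of dipstick_tube between -0.006 and 0.006 m and y of dipstick in the frame of dipstick_tube between -0.006 and 0.006 m and angle between the x axis of dipstick and the z axis of dipstick_tube, either way round below 0.08 rad), for 0.2 s.
2. the dipstick is drawn right out: its tip is clear of the tube's mouth (z of dipstick_tip in the frame of dipstick_tube above 0.003 m), for 0.1 s.
At the end, for the whole second after the job is handed in: After having been home in the tube (collar within 3.5 mm of the rim) and right out again, the dipstick is held still in the fingers, level within 10 degrees, tip and collar at least 90 mm above the bench, the tip over the drip tray (within its outline), touching neither tray nor gear unit (angle between dipstick's own x axis and vertical between 1.4 and 1.74 rad and height (world z) of each of dipstick_tip, dipstick above 0.09 m and x of dipstick_tip in the frame of drip_tray between -0.09 and 0.09 m and y of dipstick_tip in the frame of drip_tray between -0.08 and 0.08 m and contact force between dipstick and the fingers above 1 N and contact force between dipstick and drip_tray below 0.1 N and contact force between dipstick and gear_unit below 0.1 N and linear speed of dipstick below 0.03 m/s and angular speed of dipstick below 0.3 rad/s); the arm keeps its last pose, push and grip.
It fails at once if the dipstick is forced: pressed on the gear unit or its tube with more than 50 N (contact force between dipstick and gear_unit above 50 N).
It fails at once if the oil bottle is pushed away or tipped (distance of oil_bottle from where it was at the start of the episode above 0.03 m or angle between oil_bottle's own z axis and vertical above 0.3 rad).
It fails at once if the spanner is pushed away (distance of spanner from where it was at the start of the episode above 0.03 m).
It fails at once if the film core is pushed away or tipped (distance of film_core from where it was at the start of the episode above 0.03 m or angle between film_core's own z axis and vertical above 0.3 rad).
It also fails if it takes over 56 s, if anything falls off the work surface, if the arm or the gripper's body presses on something with over 40 N, if the wrist force passes 120 N, or if a joint passes its speed limit or range.

### The arm

A 6-joint arm with a two-finger parallel gripper is mounted at the origin on the work surface. World frame = base frame: x ahead of the robot, y to its left, z up, the work surface at z = 0. Lengths are in mm, angles in rad, forces in N, time in s.
With the tool pointing down it reaches from about 350 to 775 mm from the base axis. Payload 7.3 kg.
Tool frame: the origin (TCP) lies on the mounting face of the last link; the fingertips stand 178 mm ahead of it and the grasp point (between the pads) lies 159 mm ahead of it; z points along the fingers, y is the line along which they close (so a half turn about z gives the same grasp; the last joint's range is limited). The gripper opens to 92 mm and grips with 3 to 60 N. Pads are 19 mm wide; open, the fingers measure 130 mm over their backs; the gripper's body (75 mm by 190 mm) begins 47 mm behind the grasp point.
Start: joints at [1.094, 0.342, 1.524, -0, 1.275, -0.146], TCP at [170.498, 496.546, 404.741] pointing down, gripper open.
Joint ranges: [-2.53, 2.53], [-0.77, 2.02], [0.04, 2.7], [-1, 4.14], [0.28, 2.66], [-3.11, 3.11]. Speed limits (rad/s): [2.57, 2.57, 3.14, 3.14, 3.14, 3.14].

### API

Orientations are given as [roll, pitch, yaw] about the fixed x, y, z axes, in that order (R = Rz(yaw) Ry(pitch) Rx(roll)).
In Python, from plant import bot gives the robot as it stands.
- The arm moves only by the shell command python3 shift.py 'ROWS'. ROWS is a JSON list of rows, 1 to 5 of them, each an object with the fields finger_gap (the finger opening in mm), tx, ty, tz (the shift in units of 5 mm), turn (a turn about the tool's z in rad); a field left out counts as zero (the opening has to be given); each row is the pose to reach, as a shift and turn from the pose commanded when the command began, along the tool's axes at that moment; what a row does not reach only later rows make up. A row lasts 1/8 s, in which the tool goes at most 62.5 mm and 0.188 rad, less where a joint would pass 70% of its speed; a pose out of reach is approached as far as the arm can. The fingers move at their own pace and stop on an object; the grip force is fixed at half the most. Time passes only in rows, so rows that do not move let the fingers close. It prints the time, the measured TCP pose, the force, the opening and the grip force at its end. Input that does not fit is refused with a message, and nothing moves.
- bot.get_obs(): the state, without advancing time (a new reading comes with each control period).
- bot.capture(name): name is "side" or "top"; returns a dict with "color" (384x512x3 uint8, red, green, blue), "K" (3x3 intrinsics, pixels), "k1" (the pictures are not rectified: a ray, as slopes to the right and down, at radius r is drawn at 1 + k1 r^2 times it, then the intrinsics apply), "R" (3x3) and "t" (3): a world point X has camera coordinates R X + t. Camera axes: x right, y down, z forward; pixel columns grow to the right and rows downward; lengths in mm; the calibration is good to about 2 mm. A picture is of the moment at which its call begins. There is no depth.
- bot.close_job(): hands the job in; it is judged then, once.
The state is a dict: "time": time; "joint_positions": joint angles; "dq": joint speeds; "tau": joint torques, N m; "tool_pos": TCP position; "tcp_rot": TCP orientation; "contact_force": force on the tool from outside, world axes, zero at the start; "moment": the same for the moment, N m; "grip_width": finger opening in mm; "finger_force": force on a finger pad.
Only numpy, scipy, OpenCV 4.12 (cv2) and the standard library are available. Lean on these libraries where they do the work, as an engineer would, in place of code of your own. Each camera call takes 0.05 s, during which the arm holds its last target. There are 200 camera calls.

## Working session

There is one attempt and no reset: what is moved stays moved. The work goes in short steps, Python scripts to look and compute and a shell command to move; the robot and the scene stay as the last step left them, time stands still between calls to the robot, and variables do not carry over. Pictures are saved under pics/ and viewed, at most 10 in all, crops included, and the job is handed in when it is done.

```bash
ls; mkdir -p pics; python3 - <<'E'
from plant import bot
import cv2,pickle
d={}
for n in("side","top"):
    c=bot.capture(n);d[n]=c;cv2.imwrite(f"pics/{n}0.png",c["color"][:,:,::-1]);print(n,c["K"],c["k1"],c["R"],c["t"])
pickle.dump(d,open("c0.pkl","wb"))
print(bot.get_obs())
E
```

```text
pics
plant.py
shift.py
side [[489.0702785    0.         255.57399821]
 [  0.         489.0702785  193.93492511]
 [  0.           0.           1.        ]] -0.18287654786519192 [[-0.96866577 -0.24784613  0.01609084]
 [-0.16056135  0.57546544 -0.80190996]
 [ 0.18949055 -0.7793663  -0.59722818]] [ 575.72889056  213.03272694 1509.70032333]
top [[378.17539382   0.         252.12065225]
 [  0.         378.17539382 193.01098454]
 [  0.           0.           1.        ]] -0.0007643643878209319 [[-0.02022325 -0.999634    0.01796922]
 [-0.99743073  0.01893673 -0.0690894 ]
 [ 0.06872384 -0.01932027 -0.99744863]] [ -21.91214726  609.64926706 1293.1509272 ]
{'time': 0.1, 'joint_positions': array([ 1.09403264e+00,  3.42641924e-01,  1.52487845e+00,  8.06348050e-06,
        1.27540867e+00, -1.45988090e-01]), 'dq': array([-0.00196334, -0.00126998, -0.0015686 , -0.00010141, -0.00027398,
       -0.00164709]), 'tau': array([ 1.06136962e-03, -4.32003629e+01, -2.44694334e+01,  7.18635810e-02,
        5.25584165e-02, -4.30656598e-05]), 'tool_pos': array([170.42848163, 496.45047336, 404.13510136]), 'tcp_rot': array([-3.14027160e+00, -2.02033782e-04,  2.81081457e+00]), 'contact_force': array([-0.44932621,  0.51204329, -0.13041215]), 'moment': array([-0.05926492, -0.01759306,  0.02394071]), 'finger_force': 0.0, 'grip_width': 91.89583689219916}
```

View pics/side0.png

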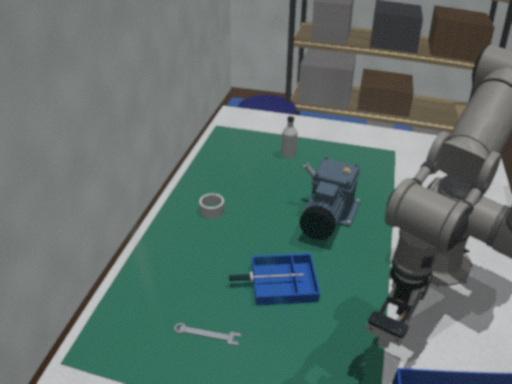

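View pics/top0.png

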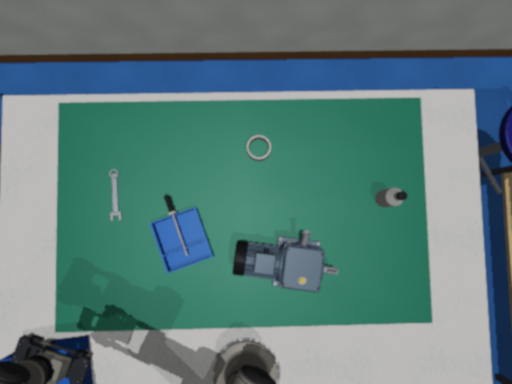

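The side view shows the dipstick on the tray (handle around (240,278), tray (255–318, 255–302)) and the tube tip at about (307,168). The top view shows the handle at (169,202), the rod running to (187,255) and the tube mouth at about (305,233). I'll enlarge both areas.

```bash
cat >h.py <<'E'
import numpy as np,cv2
def D(c): return np.array([c["k1"],0,0,0,0.])
def ray(c,p):
    u=cv2.undistortPoints(np.array([[p]],float),c["K"],D(c))[0,0]
    R=np.array(c["R"]);t=np.array(c["t"])
    d=R.T@np.array([u[0],u[1],1]);return -R.T@t,d/np.linalg.norm(d)
def onz(c,p,z):
    o,d=ray(c,p);return o+d*(z-o[2])/d[2]
def proj(c,X):
    return cv2.projectPoints(np.array(X,float).reshape(-1,1,3),cv2.Rodrigues(np.array(c["R"]))[0],np.array(c["t"],float),c["K"],D(c))[0][:,0]
def tri(c1,p1,c2,p2):
    o1,d1=ray(c1,p1);o2,d2=ray(c2,p2)
    s=np.linalg.lstsq(np.c_[d1,-d2],o2-o1,rcond=None)[0]
    a=o1+s[0]*d1;b=o2+s[1]*d2;return (a+b)/2,np.linalg.norm(a-b)
def crop(c,x,y,w,h,k):
    return cv2.resize(c["color"][y:y+h,x:x+w,::-1],None,fx=k,fy=k,interpolation=cv2.INTER_CUBIC)
E
python3 - <<'E'
from h import *
import pickle
d=pickle.load(open("c0.pkl","rb"));s,t=d["side"],d["top"]
A=np.hstack([crop(s,295,150,66,50,6),crop(t,270,220,66,50,6)])
B=np.hstack([crop(s,225,250,99,75,4),crop(t,140,190,99,75,4)])
cv2.imwrite("pics/m.png",np.vstack([A,B]))
E
```

```text
(no output)
```

View pics/m.png

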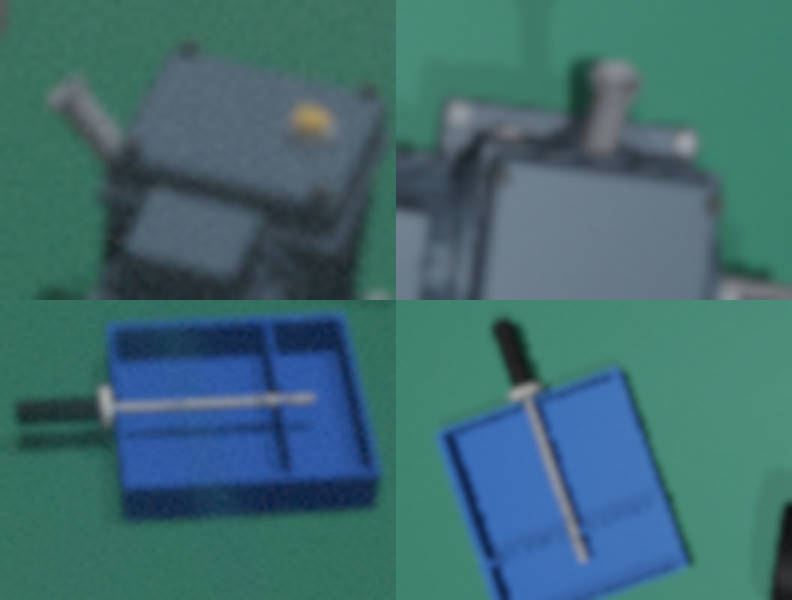

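The crops show the rim in the side view near montage (68,93) and in the top view near (612,78). The collar is at (523,391) and the tip at (583,558) in the top view, or (106,404) and (315,398) in the side view.

```bash
python3 - <<'E'
from h import *
import pickle
np.set_printoptions(precision=1,suppress=True)
d=pickle.load(open("c0.pkl","rb"));s,t=d["side"],d["top"]
q=lambda X,Y,x0,y0,X0,Y0,k:(x0+(X-X0+.5)/k-.5,y0+(Y-Y0+.5)/k-.5)
T=lambda X,Y:q(X,Y,270,220,396,0,6); S=lambda X,Y:q(X,Y,295,150,0,0,6)
t4=lambda X,Y:q(X,Y,140,190,396,300,4); s4=lambda X,Y:q(X,Y,225,250,0,300,4)
print("mouth",tri(s,S(68,93),t,T(612,78)), onz(t,T(612,78),155),onz(s,S(68,93),155))
a,b=onz(t,T(500,163),165),onz(t,T(718,181),165);print("front edge",a,b,np.linalg.norm(b-a))
e=a-b;print("gear yaw from edge (y dir)",np.degrees(np.arctan2(-e[0],e[1])))
for n,c,f,P in(("top",t,t4,[(500,322),(523,391),(583,558)]),("side",s,s4,[(18,412),(106,404),(315,398)])):
    X=[onz(c,f(*p),33.5) for p in P];v=X[0]-X[2];print(n,np.array(X),"len",np.linalg.norm(v),"yaw",np.degrees(np.arctan2(v[1],v[0])))
# tray bounds by blue mask in top, rim plane z=40
h=cv2.cvtColor(t["color"],cv2.COLOR_RGB2HSV);m=((h[...,0]>102)&(h[...,0]<125)&(h[...,1]>130)&(h[...,2]>60)).astype(np.uint8)
m[:,:130]=0;m[:,230:]=0;m[:190]=0;m[290:]=0
r=cv2.minAreaRect(cv2.findContours(m,0,2)[0][0] if 0 else max(cv2.findContours(m,0,2)[0],key=cv2.contourArea));P=cv2.boxPoints(r)
X=np.array([onz(t,p,40) for p in P]);print("tray",X,X.mean(0),[np.linalg.norm(X[i]-X[i-1]) for i in range(4)])
E
```

```text
mouth (array([ 471.8, -195.4,  153.4]), np.float64(3.3596853044757635)) [ 473.5 -194.9  155. ] [ 469.9 -193.4  155. ]
front edge [ 431.9 -134.5  165. ] [ 420.3 -246.1  165. ] 112.19669134748528
gear yaw from edge (y dir) -5.913999485853424
top [[606.6 263.   33.5]
 [547.2 243.7  33.5]
 [404.6 193.8  33.5]] len 213.59497709729766 yaw 18.918280123579727
side [[605.9 264.   33.5]
 [546.9 239.5  33.5]
 [401.5 194.3  33.5]] len 215.96831802579513 yaw 18.836770064715125
tray [[514.3 318.1  40. ]
 [566.6 160.3  40. ]
 [396.1 102.6  40. ]
 [345.  259.4  40. ]] [455.5 210.1  40. ] [np.float64(179.16675794586163), np.float64(166.19953847646843), np.float64(180.06602410972832), np.float64(164.8486063042181)]
```

```bash
cat >go.py <<'E'
# python3 go.py x y z yaw_deg : shift of the grasp point to world target, rod yaw -> tool-axis shift
import sys;from h import *;from plant import bot
from scipy.spatial.transform import Rotation as Ro
np.set_printoptions(precision=1,suppress=True)
x,y,z,w=map(float,sys.argv[1:5]);o=bot.get_obs()
R=Ro.from_euler("xyz",o["tcp_rot"]).as_matrix();g=np.array(o["tool_pos"])+159*R[:,2]
a=np.pi+np.radians(w)-o["tcp_rot"][2];a=(a+np.pi)%(2*np.pi)-np.pi
print("t",o["time"],"grasp",g,"shift",R.T@(np.array([x,y,z])-g),"turn",round(-a,3),"q",np.array(o["joint_positions"]).round(2),"F",np.array(o["contact_force"]),o["grip_width"])
E
python3 go.py 583 255 110 18.8
```

```text
t 0.1 grasp [170.3 496.3 245.1] shift [-468.7  -94.   135.2] turn -0.659 q [ 1.1  0.3  1.5  0.   1.3 -0.1] F [-0.4  0.5 -0.1] 91.89583689219916
```

The manual's scale: shifts go in units of 5 mm. Converting my numbers, -270 mm is -54, -215 mm is -43.

```bash
python3 shift.py '[{"finger_gap": 40,"tx": -10,"ty": -2,"tz": 2,"turn": -0.1},{"finger_gap": 40,"tx": -21,"ty": -4,"tz": 5,"turn": -0.25},{"finger_gap": 40,"tx": -32,"ty": -6.4,"tz": 9,"turn": -0.4},{"finger_gap": 40,"tx": -43,"ty": -8.6,"tz": 12,"turn": -0.55},{"finger_gap": 40,"tx": -54,"ty": -10.8,"tz": 15,"turn": -0.659}]'; python3 shift.py '[{"finger_gap": 40}]';python3 go.py 583 255 110 18.8
```

```text
time: 0.72
tool_pos: [409.7, 356.6, 329.0]
tcp_rot: [3.142, -0.001, -2.809]
contact_force: [-0.3, 0.3, 0.1]
grip_width: 46.1
finger_force: 0.0
time: 0.85
tool_pos: [410.9, 355.5, 328.0]
tcp_rot: [-3.14, -0.002, -2.818]
contact_force: [-0.5, -0.2, -0.3]
grip_width: 40.7
finger_force: 0.0
t 0.85 grasp [410.6 355.2 169. ] shift [-131.6 -149.8   58.9] turn -0.004 q [ 0.6  0.5  1.6 -0.   1.1 -1.3] F [-0.5 -0.2 -0.3] 40.68664687826636
```

Converted, -149.8 mm is -29.96, -135 mm is -27.

```bash
python3 shift.py '[{"finger_gap": 40,"tx": -8,"ty": -9,"tz": 3},{"finger_gap": 40,"tx": -16,"ty": -18,"tz": 6},{"finger_gap": 40,"tx": -24,"ty": -27,"tz": 10},{"finger_gap": 40,"tx": -26.32,"ty": -29.96,"tz": 11.8},{"finger_gap": 40,"tx": -26.32,"ty": -29.96,"tz": 11.8}]' >/dev/null; python3 go.py 583 255 33 18.8
python3 - <<'E'
from h import *;from plant import bot
A=np.hstack([crop(bot.capture("side"),200,230,100,75,4),crop(bot.capture("top"),140,160,100,75,4)])
cv2.imwrite("pics/g.png",A)
E
```

```text
t 1.475 grasp [580.6 258.3 110.7] shift [-1.4 -4.  77.7] turn -0.002 q [ 0.3  0.7  1.4  0.   1.1 -1.6] F [ 0.2 -0.1  0.3] 39.552702971924845
```

View pics/g.png

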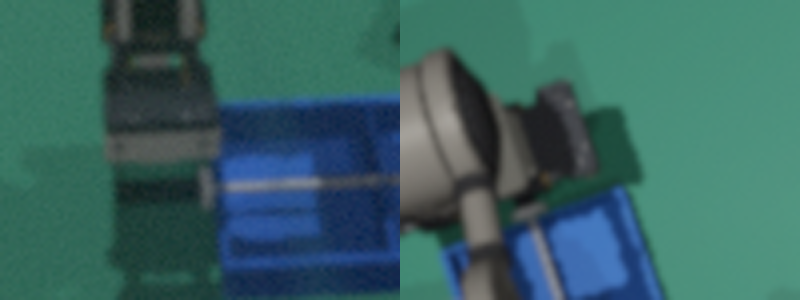

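The gripper is above the handle (side crop handle about (160,188)) and lined up with it, so I descend and close.

Converted, -2 mm is -0.4, -1 mm is -0.2.

```bash
python3 shift.py '[{"finger_gap": 40,"ty": -0.2,"tz": 6},{"finger_gap": 40,"ty": -0.4,"tz": 12},{"finger_gap": 40,"tx": -0.2,"ty": -0.4,"tz": 15.4},{"finger_gap": 40,"tx": -0.2,"ty": -0.4,"tz": 15.4}]' >/dev/null; python3 go.py 583 255 33 18.8
for i in 1 2; do python3 shift.py '[{"finger_gap": 5},{"finger_gap": 5},{"finger_gap": 5},{"finger_gap": 5}]'; done;python3 go.py 583 255 33 18.8
```

```text
t 2.075 grasp [581.7 257.7  34.4] shift [-0.4 -3.   1.4] turn 0.001 q [ 0.3  0.8  1.4  0.   1.  -1.6] F [-1.1  0.2  0.4] 40.02055499467993
time: 2.58
tool_pos: [583.1, 256.7, 194.4]
tcp_rot: [-3.141, 0.002, -2.814]
contact_force: [1.9, -1.2, 1.4]
grip_width: 17.1
finger_force: 30.0
time: 3.08
tool_pos: [583.1, 256.8, 193.9]
tcp_rot: [-3.141, 0.001, -2.813]
contact_force: [3.2, -3.0, 2.0]
grip_width: 17.1
finger_force: 30.0
t 3.075 grasp [583.2 256.8  34.9] shift [ 0.8 -1.6  1.9] turn 0.0 q [ 0.3  0.8  1.4 -0.   1.  -1.6] F [ 3.2 -3.   2. ] 17.128665389997625
```

Converted, -20 mm is -4, -180 mm is -36.

```bash
python3 shift.py '[{"finger_gap": 5,"tz": -4},{"finger_gap": 5,"tz": -10},{"finger_gap": 5,"tz": -20},{"finger_gap": 5,"tz": -31},{"finger_gap": 5,"tz": -36}]' >/dev/null; python3 go.py 680.4 -216.4 210 -5.9
python3 - <<'E'
from h import *;from plant import bot
c=bot.capture("top");print(onz(c,(259,147),45))
E
```

```text
t 3.7 grasp [582.8 257.5 217.7] shift [  60.5 -480.1    7.1] turn 0.431 q [ 0.3  0.6  1.2  0.   1.3 -1.6] F [ 0.3 -0.6 -0.4] 17.103355371940882
[765.78360583 -60.29810778  45.        ]
```

```bash
python3 shift.py '[{"finger_gap": 5,"tx": 1,"ty": -6},{"finger_gap": 5,"tx": 2,"ty": -15,"turn": 0.05},{"finger_gap": 5,"tx": 3.4,"ty": -25,"turn": 0.1},{"finger_gap": 5,"tx": 4.8,"ty": -35,"turn": 0.15},{"finger_gap": 5,"tx": 6,"ty": -45,"turn": 0.2}]' >/dev/null;python3 shift.py '[{"finger_gap": 5}]' >/dev/null; python3 go.py 680.4 -216.4 210 -5.9
```

```text
t 4.5 grasp [626.5  30.9 212.7] shift [ -23.1 -252.1    2.5] turn 0.226 q [-0.1  0.6  1.3 -0.   1.3 -1.8] F [-0.4  0.3 -1.8] 17.246911116481783
```

Converted, -235 mm is -47, -190 mm is -38.

```bash
python3 shift.py '[{"finger_gap": 5,"tx": -0.8,"ty": -9,"turn": 0.05},{"finger_gap": 5,"tx": -1.6,"ty": -18,"turn": 0.1},{"finger_gap": 5,"tx": -2.6,"ty": -28,"turn": 0.15},{"finger_gap": 5,"tx": -3.6,"ty": -38,"turn": 0.2},{"finger_gap": 5,"tx": -4.4,"ty": -47,"turn": 0.226}]' >/dev/null;python3 shift.py '[{"finger_gap": 5,"ty": -1.6},{"finger_gap": 5,"ty": -2.8},{"finger_gap": 5,"ty": -2.8}]' >/dev/null; python3 go.py 680.4 -216.4 115 -5.9
python3 - <<'E'
from h import *;from plant import bot
A=np.hstack([crop(bot.capture("side"),250,120,100,110,4),crop(bot.capture("top"),260,150,100,110,4)])
cv2.imwrite("pics/h1.png",A)
E
```

```text
t 5.5 grasp [ 677.3 -208.5  214.4] shift [-3.9 -7.6 99.4] turn 0.007 q [-0.4  0.7  1.   0.   1.4 -1.9] F [ 0.3 -0.2  0.1] 16.998634148125827
```

View pics/h1.png

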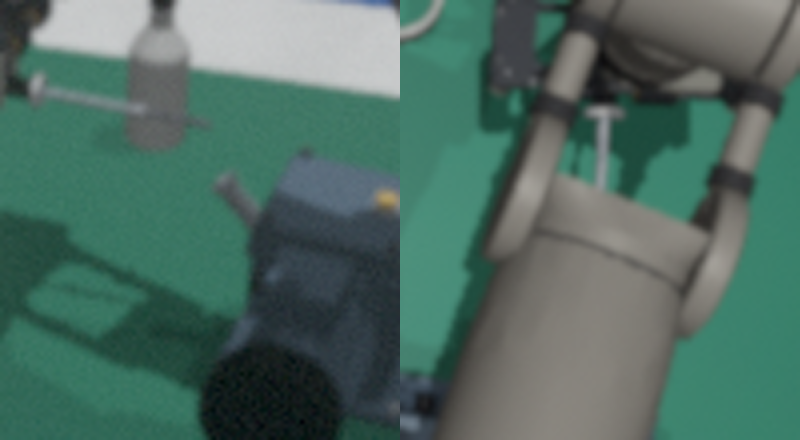

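The side view shows the level rod with its tip at about montage (210,124), above and in front of the tube mouth at (222,185). Next I descend and then compare with the prediction.

```bash
python3 - <<'E'
from h import *;from plant import bot
c=bot.capture("side");print(proj(c,[[677.3-190*.9947,-208.5+190*.103,214.4],[677.3-40*.9947,-208.5+40*.103,214.4]]), "seen", 250+210/4,120+124/4,250+38/4,120+88/4)
E
python3 shift.py '[{"finger_gap": 5,"tx": -0.4,"ty": -0.8,"tz": 8},{"finger_gap": 5,"tx": -0.6,"ty": -1.52,"tz": 16},{"finger_gap": 5,"tx": -0.7,"ty": -1.52,"tz": 19.8},{"finger_gap": 5,"tx": -0.7,"ty": -1.52,"tz": 19.8},{"finger_gap": 5,"tx": -0.7,"ty": -1.52,"tz": 19.8}]'|head -2; python3 go.py 648.6 -213.1 115 -5.9
```

```text
[[301.57905925 150.02729198]
 [259.18558917 141.40345471]] seen 302.5 151.0 259.5 142.0
time: 6.28
tool_pos: [680.7, -217.8, 276.8]
t 6.275 grasp [ 681.2 -218.   117.8] shift [32.9  1.7  2.7] turn 0.006 q [-0.4  0.8  1.1  0.   1.3 -1.9] F [ 0.1 -0.1 -1.3] 17.19200930541692
```

Converted, 2 mm is 0.4, 1.7 mm is 0.34.

```bash
python3 shift.py '[{"finger_gap": 5,"tx": 2,"ty": 0.2,"tz": 0.2},{"finger_gap": 5,"tx": 4.4,"ty": 0.34,"tz": 0.4},{"finger_gap": 5,"tx": 6.6,"ty": 0.34,"tz": 0.5},{"finger_gap": 5,"tx": 6.6,"ty": 0.34,"tz": 0.5}]'|head -5; 
python3 shift.py '[{"finger_gap": 5,"tx": 0.12,"tz": -3},{"finger_gap": 5,"tx": 0.46,"tz": -6},{"finger_gap": 5,"tx": 1,"tz": -9},{"finger_gap": 5,"tx": 1.9,"tz": -12},{"finger_gap": 5,"tx": 2.9,"tz": -14.8}]'|sed -n '2p;4p'
python3 shift.py '[{"finger_gap": 5,"tx": 1.4,"tz": -3.2},{"finger_gap": 5,"tx": 3,"tz": -6.2},{"finger_gap": 5,"tx": 4.6,"tz": -8.6},{"finger_gap": 5,"tx": 6.4,"tz": -10.8},{"finger_gap": 5,"tx": 8.2,"tz": -12.8}]'|sed -n '2p;4p'
python3 shift.py '[{"finger_gap": 5}]'|sed -n '2p;4p'; python3 go.py 592.5 -207.3 252.6 -5.9
python3 - <<'E'
from h import *;from plant import bot
A=np.hstack([crop(bot.capture("side"),250,100,100,110,4),crop(bot.capture("top"),260,150,100,110,4)])
cv2.imwrite("pics/h2.png",A)
E
```

```text
time: 6.78
tool_pos: [647.5, -213.1, 274.4]
tcp_rot: [-3.141, 0.003, 3.044]
contact_force: [-0.0, -0.0, 0.2]
grip_width: 17.0
tool_pos: [632.8, -211.5, 347.5]
contact_force: [0.5, 0.0, -0.7]
tool_pos: [591.6, -207.5, 410.8]
contact_force: [1.1, -0.5, -1.3]
tool_pos: [591.7, -207.6, 411.3]
contact_force: [0.7, 0.1, -1.5]
t 8.15 grasp [ 591.9 -207.7  252.3] shift [-0.6  0.5 -0.3] turn 0.005 q [-0.5  0.5  1.2  0.   1.4 -1.9] F [ 0.7  0.1 -1.5] 17.29155200707311
```

View pics/h2.png

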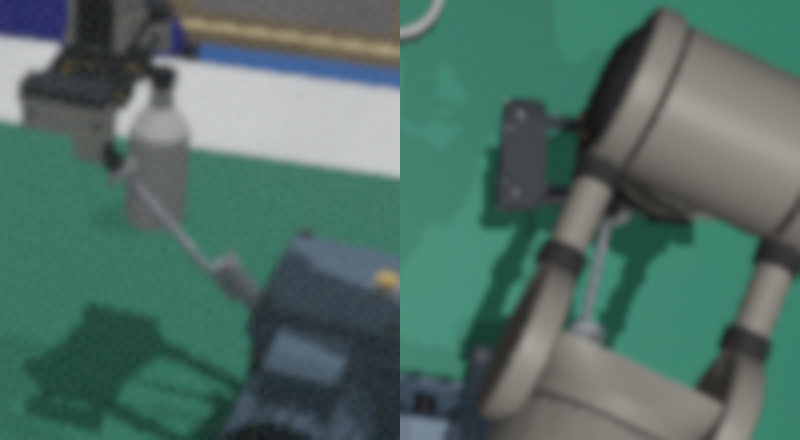

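The rod has swung to roughly 45° and is tucked under the tube (collar at montage (127,165), rod meeting the rim near (205,260)). I'll measure its angle in its vertical plane.

```bash
cat >ang.py <<'E'
from h import *
def gear(c,p,y=0.):  # pixel -> (x,z) in the gear unit's symmetry plane shifted by y
    o,d=ray(c,p);u=np.array([.9947,-.103,0]);n=np.array([.103,.9947,0]);m=np.array([471.5,-194.8,0])+y*n
    P=o+d*((m-o)@n)/(d@n);return np.array([(P-m)@u,P[2]])
E
python3 - <<'E'
from ang import *;from plant import bot
c=bot.capture("side")
f=lambda X,Y:(250+(X+.5)/4-.5,100+(Y+.5)/4-.5)
a,b,h=[gear(c,f(*p)) for p in((140,184),(200,253),(113,152))]
print(a,b,h,np.degrees(np.arctan2(*(a-b)[::-1])),"grip",(592-471.5)/.9947,252.3)
g=c["color"].astype(int)
cv2.imwrite("pics/x.png",crop(c,270,130,50,55,10))
E
python3 go.py 0 0 0 0|cut -c1-60
```

```text
[ 77.61728702 213.30856207] [ 21.06069914 157.65562399] [102.69884827 238.9396306 ] 44.53859353721283 grip 121.1420528802654 252.3
t 8.3 grasp [ 592.  -207.4  250.7] shift [609.1 148.5 251.5]
```

View pics/x.png

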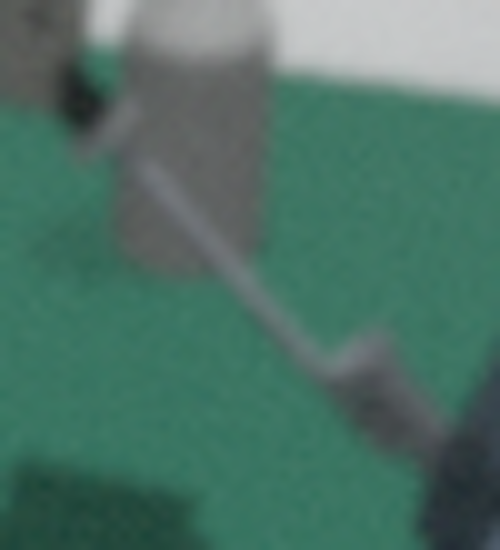

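The rod is at about 44.5° and lies along the tube's lower-left side. I withdraw 60 mm along the axis, shift 17 mm across it and look.

```bash
python3 shift.py '[{"finger_gap": 5,"tx": -2.8,"tz": -2.6},{"finger_gap": 5,"tx": -5.8,"tz": -5.6},{"finger_gap": 5,"tx": -8.6,"tz": -8.4},{"finger_gap": 5,"tx": -8.6,"tz": -8.4}]'|sed -n '2p;4p'
python3 shift.py '[{"finger_gap": 5,"tx": 1.2,"tz": -1.2},{"finger_gap": 5,"tx": 2.4,"tz": -2.4},{"finger_gap": 5,"tx": 2.4,"tz": -2.4},{"finger_gap": 5,"tx": 2.4,"tz": -2.4}]'|sed -n '2p;4p'; python3 go.py 0 0 0 -5.9|cut -c1-90
python3 - <<'E'
from ang import *;from plant import bot
c=bot.capture("side");t=bot.capture("top")
print([gear(c,(270+(X+.5)/10-.5,130+(Y+.5)/10-.5)) for X,Y in((356,352),(328,370),(385,335))])
A=np.hstack([crop(c,260,115,65,70,6),crop(t,280,190,65,70,6)])
cv2.imwrite("pics/a.png",A)
E
```

```text
tool_pos: [635.7, -211.8, 451.9]
contact_force: [-0.0, 0.3, -1.1]
tool_pos: [622.8, -210.7, 464.4]
contact_force: [-0.4, 0.0, -0.1]
t 9.3 grasp [ 622.8 -210.7  305.4] shift [640.5 148.7 305.2] turn 0.005 q [-0.4  0.6  1.  
[array([  1.28470494, 154.85745814]), array([ 10.48036845, 145.25502485]), array([ -8.2056459 , 164.06208616])]
```

View pics/a.png

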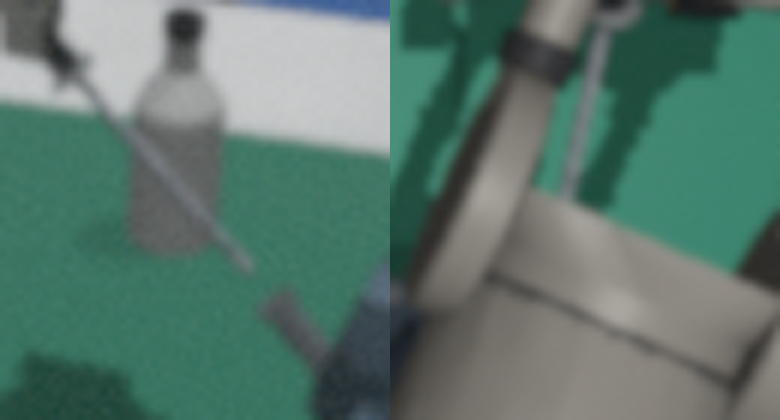

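The tip is at side montage (248,267), in line with the tube rim at about (277,303). I'll check the alignment numerically.

```bash
python3 - <<'E'
from ang import *;from plant import bot
from scipy.spatial.transform import Rotation as Ro
o=bot.get_obs();R=Ro.from_euler("xyz",o["tcp_rot"]).as_matrix();g=np.array(o["tool_pos"])+159*R[:,2]
u=np.array([.9947,-.103,0]);n=np.array([.103,.9947,0]);m=np.array([471.5,-194.8,0])
print("grip gear xyz",(g-m)@u,(g-m)@n,g[2])
c=bot.capture("side");t=bot.capture("top")
f=lambda X,Y:(260+(X+.5)/6-.5,115+(Y+.5)/6-.5)
P=[gear(c,f(*p)) for p in((248,267),(200,212),(150,155),(100,98))]
print(np.array(P))
for p in P: print("perp",(p-[0,155])@[-.7071,.7071],"along",(p-[0,155])@[.7071,.7071])
# lateral: top pixels of rod, assuming z=155+x line
for X,Y in((603,50),(588,120),(572,185)):
    O,d=ray(t,(280+(X-390+.5)/6-.5,190+(Y+.5)/6-.5))
    N=-u+np.array([0,0,1.]); k=(155-(O-m)@N)/(d@N); Q=O+k*d; print("top",(Q-m)@u,(Q-m)@n,Q[2])
E
```

```text
grip gear xyz 152.3186456125374 -0.12299314917617847 305.01107781372286
[[ 17.64598839 173.79696229]
 [ 47.79578388 203.21289496]
 [ 78.80805298 233.36995366]
 [109.45939715 263.25344576]]
perp 0.8138536433561498 along 25.768810422454184
perp 0.29493924567452556 along 67.88773680831905
perp -0.30978002324599446 along 111.14056849585461
perp -0.8527282285526646 along 153.94475122508535
top 104.61398580317616 -2.8381732233725923 259.6139858031761
top 72.17497200761565 -3.797191654764514 227.1749720076159
top 40.30287201940613 -3.7139355627061725 195.3028720194061
```

Converted, 25 mm is 5, 2 mm is 0.4.

```bash
python3 shift.py '[{"finger_gap": 5,"tx": 1,"ty": 0.4,"tz": 1},{"finger_gap": 5,"tx": 2.2,"ty": 0.4,"tz": 2.2},{"finger_gap": 5,"tx": 3.6,"ty": 0.4,"tz": 3.6},{"finger_gap": 5,"tx": 5,"ty": 0.4,"tz": 5},{"finger_gap": 5,"tx": 5,"ty": 0.4,"tz": 5}]'|sed -n '2p;4p'
python3 shift.py '[{"finger_gap": 5,"tx": 1.4,"tz": 1.4},{"finger_gap": 5,"tx": 2.8,"tz": 2.8},{"finger_gap": 5,"tx": 2.8,"tz": 2.8}]'|sed -n '2p;4p'; python3 go.py 0 0 0 -5.9|cut -c1-110
python3 - <<'E'
from plant import bot;print(bot.get_obs()["moment"])
E
```

```text
tool_pos: [597.8, -206.1, 438.6]
contact_force: [-0.2, -0.7, -0.9]
tool_pos: [583.9, -204.8, 424.5]
contact_force: [-0.1, 0.3, -1.5]
t 10.5 grasp [ 583.7 -204.6  265.5] shift [600.5 146.4 266.5] turn 0.005 q [-0.5  0.5  1.2  0.   1.4 -1.9] F [
[ 0.06604844 -0.0275476   0.01135391]
```

```bash
python3 shift.py '[{"finger_gap": 5,"tx": 1.6,"tz": 1.6},{"finger_gap": 5,"tx": 3.4,"tz": 3.4},{"finger_gap": 5,"tx": 5.2,"tz": 5.2},{"finger_gap": 5,"tx": 7,"tz": 7},{"finger_gap": 5,"tx": 8,"tz": 8}]'|sed -n '2p;4p'
python3 shift.py '[{"finger_gap": 5,"tx": 1.6,"tz": 1.6},{"finger_gap": 5,"tx": 3.2,"tz": 3.2},{"finger_gap": 5,"tx": 4.8,"tz": 4.8},{"finger_gap": 5,"tx": 6.4,"tz": 6.4},{"finger_gap": 5,"tx": 6.4,"tz": 6.4}]'|sed -n '2p;4p'; python3 go.py 0 0 0 -5.9|cut -c1-110
python3 - <<'E'
from ang import *;from plant import bot
print(bot.get_obs()["moment"])
c=bot.capture("side");t=bot.capture("top")
cv2.imwrite("pics/i.png",np.hstack([crop(c,275,130,50,50,8),crop(t,280,200,50,50,8)]))
E
```

```text
tool_pos: [544.4, -200.9, 385.0]
contact_force: [0.4, -0.3, -0.3]
tool_pos: [512.2, -197.7, 352.6]
contact_force: [1.2, 0.8, -0.7]
t 11.75 grasp [ 512.  -197.6  193.6] shift [528.6 146.3 194.4] turn 0.005 q [-0.5  0.4  1.5  0.   1.2 -2. ] F 
[ 0.03855333 -0.04578807 -0.01655751]
```

View pics/i.png

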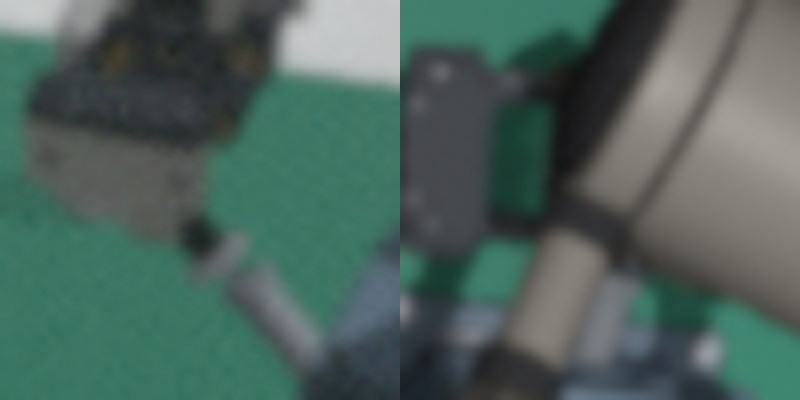

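The collar (about (225,255)) is now around 15 mm above the rim (250,280), in line with it and with no side force. I close the gap in small steps.

```bash
python3 shift.py '[{"finger_gap": 5,"tx": 0.8,"tz": 0.8},{"finger_gap": 5,"tx": 1.5,"tz": 1.5},{"finger_gap": 5,"tx": 1.8,"tz": 1.8},{"finger_gap": 5,"tx": 1.8,"tz": 1.8}]'|sed -n '2p;4p'
python3 shift.py '[{"finger_gap": 5,"tx": 0.2,"tz": 0.2},{"finger_gap": 5,"tx": 0.2,"tz": 0.2}]'|sed -n '2p;4p'
python3 shift.py '[{"finger_gap": 5,"tx": 0.2,"tz": 0.2},{"finger_gap": 5,"tx": 0.2,"tz": 0.2}]'|sed -n '2p;4p'
```

```text
tool_pos: [503.8, -196.9, 344.1]
contact_force: [-0.4, 0.5, -1.6]
tool_pos: [503.1, -196.9, 343.5]
contact_force: [0.6, 0.3, -0.0]
tool_pos: [502.6, -196.8, 343.4]
contact_force: [3.2, 1.0, 5.1]
```

Converted, 0.7 mm is 0.14.

```bash
python3 shift.py '[{"finger_gap": 5,"tx": 0.14,"tz": 0.14},{"finger_gap": 5,"tx": 0.14,"tz": 0.14}]'|sed -n '2p;4p'
python3 shift.py '[{"finger_gap": 5,"tx": 0.14,"tz": 0.14},{"finger_gap": 5,"tx": 0.14,"tz": 0.14},{"finger_gap": 5,"tx": 0.14,"tz": 0.14}]'|sed -n '2p;4p'
python3 - <<'E'
from ang import *;from plant import bot
c=bot.capture("side");print(bot.get_obs()["contact_force"])
cv2.imwrite("pics/j.png",crop(c,285,145,35,35,14))
E
```

```text
tool_pos: [502.2, -196.8, 343.4]
contact_force: [4.5, 1.0, 6.9]
tool_pos: [501.9, -196.7, 343.3]
contact_force: [6.0, 1.7, 10.5]
[6.65407128 1.72007258 9.34944303]
```

View pics/j.png

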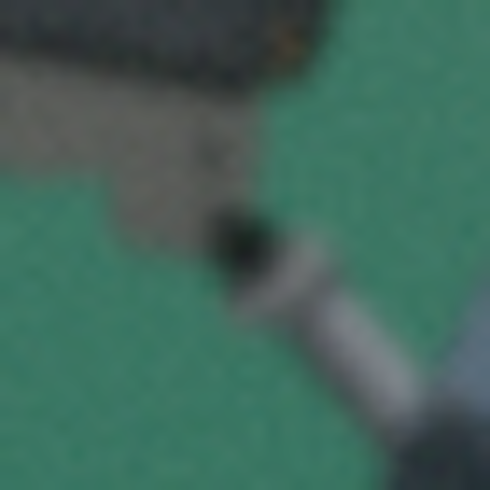

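The collar sits flush on the rim with no gap and about 12 N of push, so it is home. I hold briefly, then draw it out along the axis.

The manual's scale: shifts go in units of 5 mm. Converting my numbers, 0.3 mm is 0.06.

```bash
python3 shift.py '[{"finger_gap": 5,"tx": 0.06,"tz": 0.06},{"finger_gap": 5,"tx": 0.06,"tz": 0.06},{"finger_gap": 5,"tx": 0.06,"tz": 0.06}]'|sed -n '2p;4p'
python3 shift.py '[{"finger_gap": 5,"tx": -0.8,"tz": -0.8},{"finger_gap": 5,"tx": -2,"tz": -2},{"finger_gap": 5,"tx": -3.6,"tz": -3.6},{"finger_gap": 5,"tx": -5.2,"tz": -5.2},{"finger_gap": 5,"tx": -6.8,"tz": -6.8}]'|sed -n '2p;4p;5p'
python3 shift.py '[{"finger_gap": 5,"tx": -2,"tz": -2},{"finger_gap": 5,"tx": -4,"tz": -4},{"finger_gap": 5,"tx": -6,"tz": -6},{"finger_gap": 5,"tx": -8,"tz": -8},{"finger_gap": 5,"tx": -10,"tz": -10}]'|sed -n '2p;4p;5p'
python3 shift.py '[{"finger_gap": 5,"tx": -2.4,"tz": -2.4},{"finger_gap": 5,"tx": -5,"tz": -5},{"finger_gap": 5,"tx": -8,"tz": -8},{"finger_gap": 5,"tx": -11,"tz": -11},{"finger_gap": 5,"tx": -11,"tz": -11}]'|sed -n '2p;4p;5p'
python3 go.py 590.5 224.9 220 18.8
python3 - <<'E'
from ang import *;from plant import bot
c=bot.capture("side");cv2.imwrite("pics/k.png",crop(c,250,100,90,90,6))
E
```

```text
tool_pos: [501.7, -196.7, 343.2]
contact_force: [6.6, 0.9, 11.0]
tool_pos: [534.6, -200.0, 375.0]
contact_force: [-0.9, 0.4, -0.6]
grip_width: 17.0
tool_pos: [584.4, -204.7, 425.1]
contact_force: [0.3, -0.6, -0.5]
grip_width: 17.3
tool_pos: [639.2, -210.1, 480.2]
contact_force: [-1.1, 1.0, -1.5]
grip_width: 17.3
t 15.775 grasp [ 639.5 -210.2  321.2] shift [ 91.3 428.3 100.8] turn -0.425 q [-0.4  0.6  0.9  0.   1.6 -1.9] F [-1.1  1.  -1.5] 17.274353955341955
```

View pics/k.png

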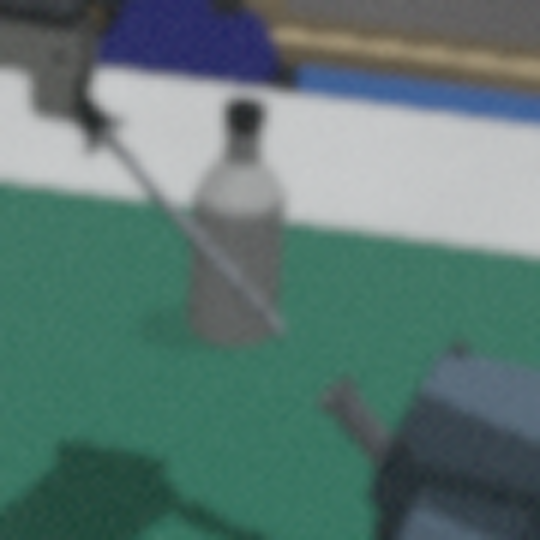

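The rod is right out, with its tip (285,330) clear of the mouth (335,390). That picture was one over my viewing allowance, so I measure numerically from here. Next I carry it to the tray.

```bash
python3 shift.py '[{"finger_gap": 5,"tx": 1.6,"ty": 6},{"finger_gap": 5,"tx": 4,"ty": 15,"turn": -0.1},{"finger_gap": 5,"tx": 6.2,"ty": 25,"turn": -0.2},{"finger_gap": 5,"tx": 8.2,"ty": 35,"turn": -0.3},{"finger_gap": 5,"tx": 10,"ty": 45,"turn": -0.4}]'|sed -n 2p
python3 shift.py '[{"finger_gap": 5}]'>/dev/null; python3 go.py 592 224.8 230 18.8
```

```text
tool_pos: [609.6, 20.1, 478.9]
t 16.575 grasp [609.4  22.2 320.2] shift [-44.8 198.3  90.5] turn -0.021 q [-0.1  0.5  1.1  0.   1.6 -2. ] F [-0.9 -0.4 -1.1] 17.18937096599528
```

Converted, 198 mm is 39.6, 185 mm is 37.

```bash
python3 shift.py '[{"finger_gap": 5,"tx": -2,"ty": 9,"tz": 3,"turn": -0.02},{"finger_gap": 5,"tx": -4.2,"ty": 19,"tz": 7,"turn": -0.02},{"finger_gap": 5,"tx": -6.6,"ty": 29,"tz": 12,"turn": -0.02},{"finger_gap": 5,"tx": -8.4,"ty": 37,"tz": 16,"turn": -0.02},{"finger_gap": 5,"tx": -9,"ty": 39.6,"tz": 18,"turn": -0.02}]'|sed -n 2p
python3 shift.py '[{"finger_gap": 5},{"finger_gap": 5},{"finger_gap": 5}]'>/dev/null; python3 go.py 592 224.8 145 18.8
cat >rod.py <<'E'
# rod angle: rod/collar pixels in the side view, cut with the rod's vertical plane through the grip
from h import *;from plant import bot
from scipy.spatial.transform import Rotation as Ro
o=bot.get_obs();R=Ro.from_euler("xyz",o["tcp_rot"]).as_matrix();g=np.array(o["tool_pos"])+159*R[:,2]
w=o["tcp_rot"][2]-np.pi;u=np.array([np.cos(w),np.sin(w),0]);n=np.array([-u[1],u[0],0])
c=bot.capture("side");col=c["color"].astype(int)
res=[]
for a in np.radians(np.arange(-15,60,1.)):
    # mean lightness/greyness along the hypothetical straight line from near collar to tip
    d=-u*np.cos(a)-np.array([0,0,np.sin(a)])
    P=proj(c,[g+d*s for s in np.linspace(55,180,60)])
    q=cv2.remap(c["color"],P[:,0].astype(np.float32)[None],P[:,1].astype(np.float32)[None],cv2.INTER_LINEAR)[0].astype(int)
    res.append((np.median(q.max(1)-q.min(1)),np.degrees(a)))
res.sort();print("grip",g.round(1),"best (saturation,angle down)",[(round(x),round(y)) for x,y in res[:6]])
E
python3 rod.py
```

```text
tool_pos: [594.1, 222.2, 387.6]
t 17.575 grasp [595.4 219.6 231.5] shift [ 1.8  6.  86.5] turn -0.008 q [ 0.2  0.6  1.2 -0.   1.4 -1.7] F [-0.2 -0.2  0.1] 17.43785447556987
grip [595.4 219.6 231.5] best (saturation,angle down) [(23, 45), (23, 46), (28, 47), (30, 44), (39, 48), (40, 43)]
```

My angle scan is close to the model search the task rules out, so I'll use a colour mask and line fit for later checks. Now I lower the tip towards the tray floor and lever the rod level over the tray wall.

```bash
python3 shift.py '[{"finger_gap": 5,"tx": 0.2,"ty": 0.6,"tz": 6},{"finger_gap": 5,"tx": 0.4,"ty": 1,"tz": 12},{"finger_gap": 5,"tx": 0.4,"ty": 1,"tz": 17.2},{"finger_gap": 5,"tx": 0.4,"ty": 1,"tz": 17.2}]'|sed -n '2p;4p'
python3 shift.py '[{"finger_gap": 5,"tx": -2.2,"tz": 3.2},{"finger_gap": 5,"tx": -4.2,"tz": 6.4},{"finger_gap": 5,"tx": -6,"tz": 9.6},{"finger_gap": 5,"tx": -7.4,"tz": 12},{"finger_gap": 5,"tx": -8,"tz": 13.2}]'|sed -n '2p;4p'
python3 shift.py '[{"finger_gap": 5,"tx": -0.6,"tz": 1.6},{"finger_gap": 5,"tx": -1,"tz": 3.4},{"finger_gap": 5,"tx": -1.2,"tz": 5.2},{"finger_gap": 5,"tx": -1.2,"tz": 6.8},{"finger_gap": 5,"tx": -1.2,"tz": 6.8}]'|sed -n '2p;4p'
cat >fit.py <<'E'
# rod in the side view: grey, bright pixels on the blue tray; fit a line, cut with the rod's vertical plane
from h import *;from plant import bot
from scipy.spatial.transform import Rotation as Ro
np.set_printoptions(precision=1,suppress=True)
o=bot.get_obs();R=Ro.from_euler("xyz",o["tcp_rot"]).as_matrix();g=np.array(o["tool_pos"])+159*R[:,2]
w=o["tcp_rot"][2]-np.pi;u=np.array([np.cos(w),np.sin(w),0]);n=np.array([-u[1],u[0],0])
c=bot.capture("side");q=proj(c,[g-55*u,g-185*u]);hsv=cv2.cvtColor(c["color"],cv2.COLOR_RGB2HSV)
m=((hsv[...,1]<75)&(hsv[...,2]>70)).astype(np.uint8);z=np.zeros_like(m);cv2.line(z,*[tuple(map(int,p.round())) for p in q],1,25);m&=z
N,L,S,C=cv2.connectedComponentsWithStats(m,connectivity=8);k=1+np.argmax(S[1:,4]);yx=np.argwhere(L==k)
v=cv2.fitLine(yx[:,::-1].astype(np.float32),cv2.DIST_HUBER,0,.01,.01).ravel()
def cut(p): O,d=ray(c,p);P=O+d*((g-O)@n)/(d@n);return np.array([(P-g)@u,P[2]])
s=(yx[:,::-1]-v[2:])@v[:2];A,B=[cut(v[2:]+v[:2]*e) for e in(s.min(),s.max())]
A,B=(A,B) if A[0]>B[0] else (B,A)
print("grip",g,"n",len(yx),"ends (along,z)",A,B,"tip-down deg",np.degrees(np.arctan2(*(A-B)[::-1])))
E
python3 fit.py;python3 go.py 0 0 0 18.8
```

```text
tool_pos: [591.0, 224.5, 301.9]
contact_force: [0.6, 0.2, -0.7]
tool_pos: [629.0, 237.9, 235.7]
contact_force: [-2.7, -1.3, 1.6]
tool_pos: [634.8, 239.8, 202.9]
contact_force: [-0.1, 0.0, 2.0]
grip [634.7 239.7  43.9] n 83 ends (along,z) [-40.9  41.6] [-146.5   43.3] tip-down deg -0.9295969507149907
t 19.425 grasp [634.8 239.7  44.3] shift [678.  -26.4  44.6] turn -0.006 q [ 0.2  0.8  1.3  0.   1.1 -1.6] F [-0.1 -0.5  1.6] 16.96896784915477
```

Converted, -10 mm is -2, -105 mm is -21.

```bash
python3 shift.py '[{"finger_gap": 5,"tz": -2},{"finger_gap": 5,"tz": -7},{"finger_gap": 5,"tz": -13},{"finger_gap": 5,"tz": -18},{"finger_gap": 5,"tz": -21}]'|sed -n '2p;4p'
python3 shift.py '[{"finger_gap": 5},{"finger_gap": 5},{"finger_gap": 5},{"finger_gap": 5}]'; python3 fit.py
python3 - <<'E'
from plant import bot
import numpy as np
g=np.array([634.7,239.7])-[455.5,210];u=np.array([.9466,.3225]);p=g-190*u;print("tip in tray",p@u,p@[-.3225,.9466])
E
```

```text
tool_pos: [634.9, 239.8, 310.8]
contact_force: [-0.7, -0.2, -0.1]
time: 20.55
tool_pos: [634.8, 239.7, 307.6]
tcp_rot: [3.141, -0.001, -2.819]
contact_force: [0.3, -1.0, -0.2]
grip_width: 17.1
finger_force: 30.0
grip [634.6 239.7 148.6] n 176 ends (along,z) [-21.7 138.5] [-187.3  145.8] tip-down deg -2.522487304241104
tip in tray -10.802013899999974 -29.67798000000002
```

```bash
python3 -c "
from plant import bot
print(bot.get_obs()['dq'].round(3));print(bot.close_job())"
```

```text
[ 0.001 -0.002 -0.002 -0.002 -0.001 -0.001]
the job is handed in; nothing more can be done
None
```

The dipstick was pushed home with its collar flush on the tube's mouth at about 12 N and drawn right out. I handed the job in, result not shown, with it held still and level within about 3°, some 145 mm up, tip over the tray; I viewed 11 pictures (limit 10), and one angle check scanned lines, close to the barred model search.

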